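# Scan the jacks tin's label and put the scanner on charge

### The job

Pick up the yellow-nosed hand scanner and aim the window under its nose straight down at the middle of the barcode label on the lid of the round steel jacks tin, about 7 cm above the label and with the scanner's length running the same way as the printed bars, and hold it steady there for two seconds. Then lay the scanner flat, without dropping it, on the middle of the black charging pad, lengthwise along the pad, and let go. Do not shift the tin; the storage boxes and the carton carry similar labels that are not wanted.

Things in the scene. Friction and masses are not known exactly. Their poses are not given: they have to be found in the camera images.
- scanner_center (a point): Centre (half-way up) of the hand scanner, a loose bar 150 mm long (x), 40 mm high, about 180 g, lying flat on the shelf. Its x axis points to the nose, z up. The rear 100 mm (x from -75 to +25 mm from this point) is a grey handle 34 mm wide (y) to be gripped across its width, best at this point; the front 50 mm is a yellow nose 50 mm wide with a red dot on top.
- scanner_window (a point): Middle of the dark reading window in the underside of the scanner's nose: 52 mm towards the nose (+x) from and 20 mm below the scanner's centre point. Same axes as the scanner; it reads straight down along -z.
- tin_label (a point): Middle of the barcode label on the lid of the round steel jacks tin (loose, 450 g, 90 mm across, label face 61 mm above the shelf). White label 34 x 52 mm; its black bars run along this point's x (the short side), z up. Similar labels lie on a stack of two storage boxes (100 x 170 mm, 100 high) and on a carton (90 x 125 mm, 45 high); tin, stack and carton swap places.
- pad_top (a point): Middle of the upper face of the black charging pad, a fixed flat slab 200 mm (x) by 100 mm (y), upper face 8 mm above the shelf, with a thin green line along each long side. The scanner lies on it with its length along x, either way round.
Mind the look-alikes: they are no part of the job. What is meant by the part that bears scanner_center is not blue or pink, and is the larger of those in its own colour.

How it is judged:
On the way:
1. the scanner's window is aimed down at the middle of the tin's label, 40 to 100 mm off it and along the bars, and held still there (under 50 mm/s) for 1.5 s (x of tin_label in the frame of scanner_window between -0.015 and 0.015 m and y of tin_label in the frame of scanner_window between -0.015 and 0.015 m and z of tin_label in the frame of scanner_window between -0.1 and -0.04 m and angle between the x axis of scanner_window and the x axis of tin_label, either way round below 0.35 rad and linear speed of scanner below 0.05 m/s), for 1.5 s.
At the end, for the whole second after the job is handed in: The scanner lies flat (within 7 degrees) and at rest on the charging pad, its centre within 30 mm of the pad's centre and its length within 20 degrees of the pad's, either way round; the tin is within 15 mm of where it began (horizontal distance between scanner_center and pad_top below 0.03 m and z of scanner_center in the frame of pad_top between 0.014 and 0.026 m and angle between the x axis of scanner_center and the x axis of pad_top, either way round below 0.35 rad and angle between scanner_center's own z axis and vertical below 0.12 rad and linear speed of scanner below 0.02 m/s and distance of tin_label from where it was at the start of the episode below 0.015 m); the robot touches nothing.
It fails at once if the tin is shifted by more than 15 mm (distance of tin_label from where it was at the start of the episode above 0.015 m).
It fails at once if the scanner is dropped (falls free of the fingers faster than 0.6 m/s) (linear speed of scanner above 0.6 m/s and contact force between the fingers and scanner below 0.1 N).
It also fails if it takes over 53 s, if anything falls off the work surface, if the arm or the gripper's body presses on something with over 40 N, if the wrist force passes 120 N, or if a joint passes its speed limit or range.

### The arm

A 6-joint arm with a two-finger parallel gripper is mounted at the origin on the work surface. World frame = base frame: x ahead of the robot, y to its left, z up, the work surface at z = 0. Lengths are in m, angles in rad, forces in N, time in s.
With the tool pointing down it reaches from about 0.3 to 0.875 m from the base axis. Payload 6.4 kg.
Tool frame: the origin (TCP) lies at the very end of the fingers, on their centre line; the grasp point (between the pads) lies 19 mm behind it; z points along the fingers, y is the direction in which the jaws open and shut (so a half turn about z gives the same grasp; the last joint's range is limited). The gripper opens to 88 mm and grips with 3 to 60 N. Pads are 18 mm wide; open, the fingers measure 123 mm over their backs; the gripper's body (75 mm by 187 mm) begins 45 mm behind the grasp point.
Start: joints at [-1.423, 0.181, 1.607, -0, 1.354, -0.206], TCP at [0.199, -0.539, 0.239] pointing down, gripper open.
Joint ranges: [-2.99, 2.99], [-0.89, 2.07], [0.3, 2.58], [-1.14, 4.28], [0, 2.63], [-3.12, 3.12]. Speed limits (rad/s): [2.57, 2.57, 3.01, 3.14, 3.14, 3.14].

### API

Orientations are given as a unit quaternion [w, x, y, z].
In Python, from bench import r gives the robot as it stands.
- The arm moves only by the shell command python3 -m crank 'ROWS' [FORCE]. ROWS is text: rows parted by semicolons, each of 7 numbers parted by spaces: the gripper command: -1 is shut, 1 is fully open, values between are in proportion, then the shift along the world's x, y, z in units of 25 mm (1.0 is 25 mm), then the turn, a rotation vector about the world's x, y, z in units of 5 degrees (1.0 is 5 degrees). A call has 1 to 8 rows; each row shifts and turns the commanded pose from where the row before left it; what a row does not reach is not made up. A row lasts 1/12 s, in which the tool goes at most 41.7 mm and 7.16 degrees, less where a joint would pass 70% of its speed; a pose out of reach is approached as far as the arm can. A call is refused whole if a number of a shift passes 1 or a number of a turn 1, either way. A call with a gripper value outside its range is refused whole. The fingers move at their own pace and stop on an object; FORCE is the grip in N (left out, the last holds). Time passes only in rows, so rows that do not move let the fingers close. It gives the time, the measured TCP pose, the force and the opening at its end, in the units of the state.
- r.sense(): the state, without advancing time (a new reading comes with each control period).
- r.capture(name): name is "scene" or "top"; returns a dict with "pixels" (480x640x3 uint8, blue, green, red), "range_z" (480x640 float32, m along the optical axis (not along the pixel's ray), 0 where there is no reading), "K" (3x3 intrinsics, pixels), "dist_coeffs" ([k1, k2, p1, p2, k3] as OpenCV has them; the pictures are not rectified), "T" (4x4, takes a point from camera to world coordinates). Camera axes: x right, y down, z forward; pixel columns grow to the right and rows downward; lengths in m; the calibration is good to about 2 mm. A picture is of the moment at which its call begins.
- r.sign_off(): hands the job in, once; it reports no verdict.
The state is a dict: "time_s": time; "qpos": joint angles; "qvel": joint speeds; "tau": joint torques, N m; "eef_pos": TCP position; "tool_rot": TCP orientation; "contact_force": force on the tool from outside, world axes, zero at the start; "moment": the same for the moment, N m; "grip_width": finger opening in m.
Only numpy, scipy, OpenCV 4.12 (cv2) and the standard library are available. Lean on these libraries where they do the work, as an engineer would, in place of code of your own. Each camera call takes 0.05 s, during which the arm holds its last target.

## Working session

There is one attempt and no reset: what is moved stays moved. The work goes in short steps, Python scripts to look and compute and a shell command to move; the robot and the scene stay as the last step left them, time stands still between calls to the robot, and variables do not carry over. Pictures are saved under pics/ and viewed, and the job is handed in when it is done.

```bash
ls; mkdir -p pics; cat > h.py <<'E'
from bench import r
import numpy as np, cv2
def cap(n,f=None):
    c=r.capture(n)
    if f: cv2.imwrite('pics/'+f,c['pixels'])
    return c
def plane(c,uv,z):
    uv=np.array(uv,float).reshape(-1,1,2)
    n=cv2.undistortPoints(uv,np.array(c['K']),np.array(c['dist_coeffs'])).reshape(-1,2)
    T=np.array(c['T']); d=np.c_[n,np.ones(len(n))]@T[:3,:3].T; o=T[:3,3]
    return o+d*((z-o[2])/d[:,2])[:,None]
E
python3 - <<'E'
from h import *
import pickle
for n in('top','scene'):
    c=cap(n,n+'1.png'); pickle.dump(c,open(n+'.pkl','wb'))
    print(n,np.round(c['T'],3).tolist(),c['K'])
print(r.sense())
E
```

```text
pics
top [[-0.012, -0.998, 0.067, 0.436], [-1.0, 0.011, -0.017, 0.003], [0.017, -0.068, -0.998, 0.845], [0.0, 0.0, 0.0, 1.0]] [[447.8700304    0.         317.20267711]
 [  0.         447.8700304  231.53199327]
 [  0.           0.           1.        ]]
scene [[-0.392, 0.537, -0.747, 1.202], [0.92, 0.247, -0.305, 0.3], [0.021, -0.807, -0.59, 0.654], [0.0, 0.0, 0.0, 1.0]] [[583.97946383   0.         322.04283056]
 [  0.         583.97946383 239.31076372]
 [  0.           0.           1.        ]]
{'time_s': 0.1, 'qpos': array([-1.42329652e+00,  1.81472591e-01,  1.60788364e+00, -1.56682696e-05,
        1.35381085e+00, -2.06285558e-01]), 'qvel': array([ 1.39053383e-03, -2.09909531e-03, -6.25401647e-04,  3.16028365e-05,
        2.86393900e-04,  1.35794969e-05]), 'tau': array([ 7.12173710e-05, -4.34827566e+01, -3.42696905e+01,  7.03069847e-02,
        3.41119815e-02, -4.06226877e-05]), 'eef_pos': array([ 0.19915741, -0.5388994 ,  0.23790873]), 'tool_rot': array([-7.87098256e-04,  9.84394641e-01,  1.75973209e-01,  1.54893411e-05]), 'contact_force': array([ 0.12282029,  1.41117079, -0.28825061]), 'moment': array([-0.01439566,  0.04228691,  0.00771856]), 'grip_width': 0.08815853050552576}
```

View pics/top1.png

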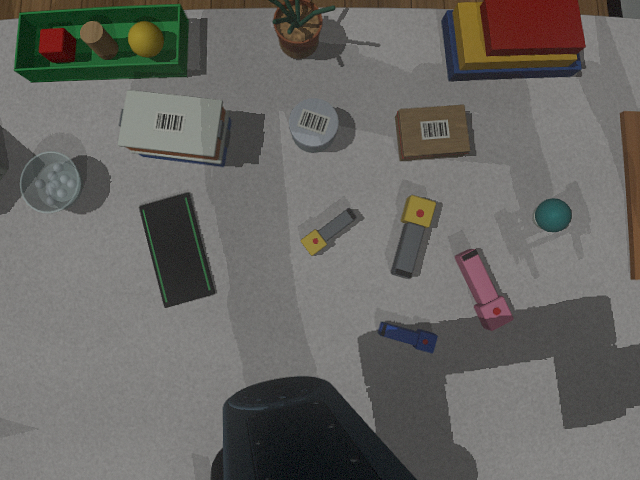

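View pics/scene1.png

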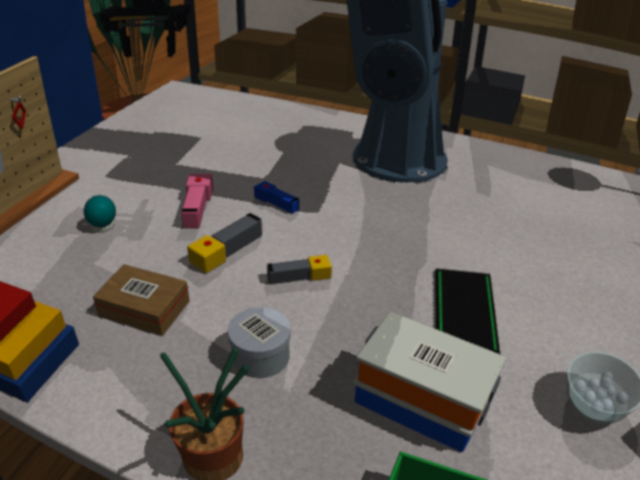

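Top view: the wanted (larger) scanner has its nose at (420,212) and handle tail at (403,270). The tin label is at (315,121) and the pad at (177,249). The smaller grey/yellow look-alike is at (330,232). Next I measure them.

```bash
cat > m.py <<'E'
from h import *
import pickle
def comps(mask,box):
    x0,y0,x1,y1=box; m=np.zeros_like(mask); m[y0:y1,x0:x1]=mask[y0:y1,x0:x1]
    cs,_=cv2.findContours(m,cv2.RETR_EXTERNAL,cv2.CHAIN_APPROX_NONE)
    return max(cs,key=cv2.contourArea)
def rect(c,cn,z):
    P=plane(c,cn.reshape(-1,2),z)[:,:2]
    (ctr,s,a)=cv2.minAreaRect((P*1000).astype(np.float32)); 
    b=cv2.boxPoints((ctr,s,a)); e=[b[1]-b[0],b[2]-b[1]]; e=max(e,key=np.linalg.norm)
    return np.round(ctr,1),np.round(s,1),'long axis deg',round(float(np.degrees(np.arctan2(e[1],e[0]))),1)
if __name__=='__main__':
  c=pickle.load(open('top.pkl','rb')); im=c['pixels']; hsv=cv2.cvtColor(im,cv2.COLOR_BGR2HSV)
  H,S,V=cv2.split(hsv)
  yel=((H>18)&(H<35)&(S>120)&(V>90)).astype(np.uint8)*255
  dot=(((H<8)|(H>172))&(S>150)).astype(np.uint8)*255
  yn=comps(yel,(385,185,450,290)); print('nose',rect(c,yn,.04))
  M=cv2.moments(comps(dot,(385,185,450,290))); d=(M['m10']/M['m00'],M['m01']/M['m00']); print('dot',d,plane(c,[d],.04))
  drk=((V<125)&(S<60)).astype(np.uint8)*255
  g=comps(drk,(380,215,440,285)); print('handle',rect(c,g,.04),V[240,410],V[285,380])
  wl=((V>165)&(S<40)).astype(np.uint8)*255
  print('V label',V[110:135:4,300:330:3])
  pd=((V<70)).astype(np.uint8)*255
  print('pad',rect(c,comps(pd,(130,180,225,315)),.008))
  T=c['T'];D=c['range_z']
  for u,v in[(315,122),(300,112),(410,240),(420,212),(177,249),(270,300),(355,250),(170,122),(435,130)]:
    p=cv2.undistortPoints(np.array([[[u,v]]],float),c['K'],c['dist_coeffs'])[0,0]; z=D[v,u]
    print((u,v),np.round((T@[p[0]*z,p[1]*z,z,1])[:3],3))
  cv2.imwrite('pics/crop1.png',cv2.resize(np.hstack([im[90:290,250:450],im[180:380,130:330]]),None,fx=2,fy=2,interpolation=cv2.INTER_CUBIC))
  cv2.imwrite('pics/tin.png',cv2.resize(im[92:157,280:350],None,fx=8,fy=8,interpolation=cv2.INTER_CUBIC))
E
python3 m.py
```

```text
nose (array([ 526.2, -196.3]), array([54.1, 50.3]), 'long axis deg', 73.8)
dot (419.7528735632184, 212.8793103448276) [[ 0.52209779 -0.19866115  0.04      ]]
handle (array([ 467.2, -178.8]), array([ 80.8, 128.4]), 'long axis deg', -16.3) 85 136
V label [[119 133 132 122 118 118 119 118 118 118]
 [118 102  69  35  69 125 135 119 121 117]
 [139  88 136  82 133  99 128  79 123 125]
 [119  90  44  92  44  86  80 113  93 135]
 [129 137  91 125 105 130  55 104  79 131]
 [121 122 122 114 121 134 116 104 140 122]
 [139 141 131 122 124 123 122 114 121 125]]
pad (array([461.8, 252.1]), array([198.7, 101.7]), 'long axis deg', 15.1)
(315, 122) [ 0.685 -0.009  0.063]
(300, 112) [0.705 0.017 0.06 ]
(410, 240) [ 0.473 -0.179  0.043]
(420, 212) [ 0.524 -0.199  0.041]
(177, 249) [0.462 0.251 0.01 ]
(270, 300) [0.365 0.078 0.001]
(355, 250) [ 0.457 -0.083  0.001]
(170, 122) [0.675 0.238 0.105]
(435, 130) [0.436 0.003 0.845]
```

```bash
ls pics
```

```text
crop1.png
scene1.png
tin.png
top1.png
```

View pics/tin.png

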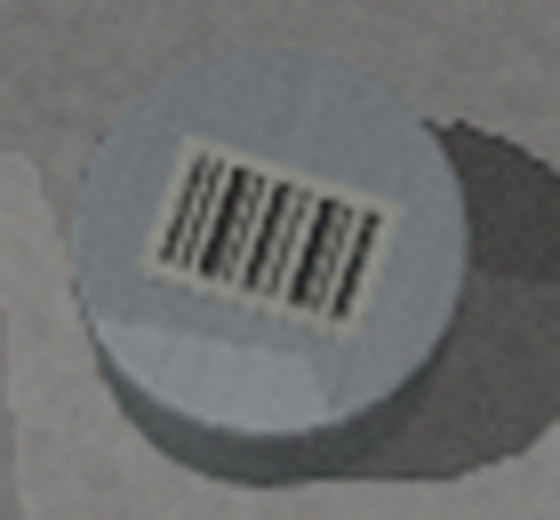

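The tin zoom shows the label corners at about (188,135), (402,205), (345,338) and (143,272) zoomed. The bars run from upper right to lower left.

```bash
python3 - <<'E'
from m import *
c=pickle.load(open('top.pkl','rb')); im=c['pixels']
H,S,V=cv2.split(cv2.cvtColor(im,cv2.COLOR_BGR2HSV))
q=np.array([(188,135),(402,205),(345,338),(143,272)],float)/8+[279.6,91.6]
P=plane(c,q,.061); print('label',P.mean(0)); 
for a,b in((0,3),(1,2),(0,1),(3,2)):
    e=P[b]-P[a]; print(np.linalg.norm(e),np.degrees(np.arctan2(e[1],e[0])))
for t in (90,100,108):
    g=comps(((V<t)&(S<70)).astype(np.uint8)*255,(380,222,432,285)); print(t,cv2.boundingRect(g),rect(c,g,.04))
# small threshold overlay
z=cv2.resize(im[185:290,370:460],None,fx=6,fy=6,interpolation=cv2.INTER_CUBIC); cv2.imwrite('pics/sc.png',z[:600])
E
```

```text
label [ 0.68704965 -0.00628575  0.061     ]
0.03329897341244957 161.89804467544064
0.033332950042692315 156.6281838649639
0.05071430534292748 -109.07931720869612
0.04765143376409211 -109.01357069414384
90 (391, 222, 41, 57) (array([ 458.4, -182.4]), array([ 53.1, 111. ]), 'long axis deg', -17.1)
100 (390, 222, 42, 57) (array([ 458.3, -181.8]), array([ 54.1, 111.5]), 'long axis deg', -17.1)
108 (390, 222, 42, 57) (array([ 458.3, -181.8]), array([ 54.2, 111.4]), 'long axis deg', -16.9)
```

View pics/sc.png

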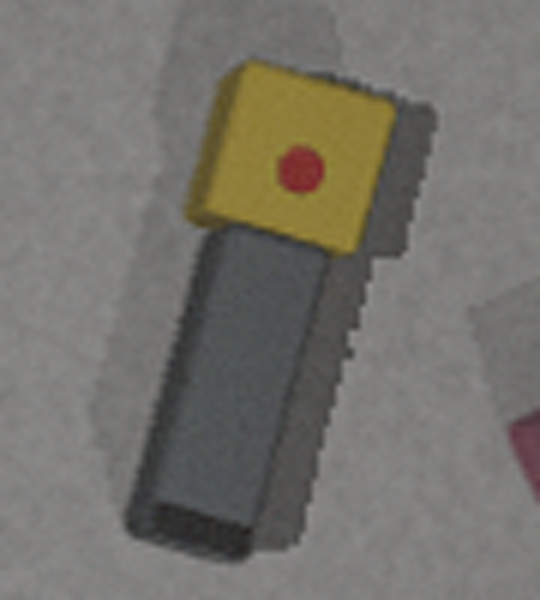

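```bash
python3 - <<'E'
from m import *
c=pickle.load(open('top.pkl','rb'))
f=lambda pts:np.array(pts,float)/6+[369.6,184.6]
P=plane(c,f([(248,60),(395,102),(357,255),(328,256),(255,525),(218,230),(155,503),(252,555),(301,170),(148,520)]),.04)[:,:2]
n=['noseFL','noseFR','noseBR','hFR','hBR','hFL','hBL','tailR','dot','']
for a,p in zip(n,P): print(a,np.round(p*1000,1))
for a,b in((4,3),(6,5),(2,1),(1,0)):
    e=P[b]-P[a]; print(n[a],n[b],np.linalg.norm(e),np.degrees(np.arctan2(e[1],e[0])))
th=np.radians(-17); u=np.array([np.cos(th),np.sin(th)]); v=np.array([-u[1],u[0]])
for a,p in zip(n,P): print(a,np.round([p@u*1000,p@v*1000],1))
E
```

```text
noseFL [ 555.8 -183.4]
noseFR [ 542.6 -228.4]
noseBR [ 495.9 -215.2]
hFR [ 495.7 -206.2]
hBR [ 414.8 -181.8]
hFL [ 504.  -172.7]
hBL [ 421.8 -151.6]
tailR [ 405.8 -180.7]
dot [ 522.  -198.7]
 [ 416.8 -149.3]
hBR hFR 0.08455482677909736 -16.79705373008815
hBL hFL 0.08480379016929575 -14.430424152361622
noseBR noseFR 0.04851979322668479 -15.808919550018565
noseFR noseFL 0.046928312365233586 73.66058578748945
noseFL [585.1 -12.8]
noseFR [585.7 -59.8]
noseBR [537.2 -60.8]
hFR [534.3 -52.3]
hBR [449.8 -52.6]
hFL [532.4 -17.8]
hBL [447.7 -21.6]
tailR [440.9 -54.1]
dot [557.3 -37.4]
 [442.2 -21. ]
```

Scanner centre is at about (0.478, -0.184) with heading -16°. The label is at (0.687, -0.006) with its bars at about -19.5°. The pad is at (0.462, 0.252) with heading 15°. Moving over the scanner.

```bash
python3 -m crank '1 .74 .95 0 0 0 -.49;1 .74 .95 0 0 0 -.49;1 .74 .95 0 0 0 -.49;1 .74 .95 0 0 0 -.49;1 .74 .95 0 0 0 -.49;1 .74 .95 0 0 0 -.49;1 .74 .95 0 0 0 -.49;1 .74 .95 0 0 0 -.49' 25
python3 -m crank '1 .74 .95 0 0 0 -.49;1 .74 .95 0 0 0 -.49;1 .74 .95 0 0 0 -.49;1 .74 .95 0 0 0 -.49;1 .74 .95 0 0 0 -.49;1 .74 .95 0 0 0 -.49;1 .74 .95 0 0 0 -.49;1 0 0 0 0 0 0'
```

```text
time_s: 0.77
eef_pos: [0.3478, -0.3479, 0.2384]
tool_rot: [-0.0, 1.0, 0.005, -0.0]
contact_force: [0.4, -0.5, -0.7]
grip_width: 0.0881
time_s: 1.43
eef_pos: [0.4786, -0.1793, 0.2384]
tool_rot: [-0.001, 0.99, -0.142, 0.0]
contact_force: [-1.1, 0.3, -0.2]
grip_width: 0.0881
```

```bash
python3 -m crank '1 -.02 -.1 -.9 0 0 0;1 -.02 -.09 -.9 0 0 0;1 0 0 -.9 0 0 0;1 0 0 -.9 0 0 0;1 0 0 -.9 0 0 0;1 0 0 -.9 0 0 0;1 0 0 -.9 0 0 0;1 0 0 0 0 0 0'
python3 -c "
from h import *
cap('scene','s2.png')"
```

```text
time_s: 2.1
eef_pos: [0.4723, -0.1864, 0.0768]
tool_rot: [-0.002, 0.99, -0.143, -0.004]
contact_force: [0.3, 0.3, -0.8]
grip_width: 0.0881
```

View pics/s2.png

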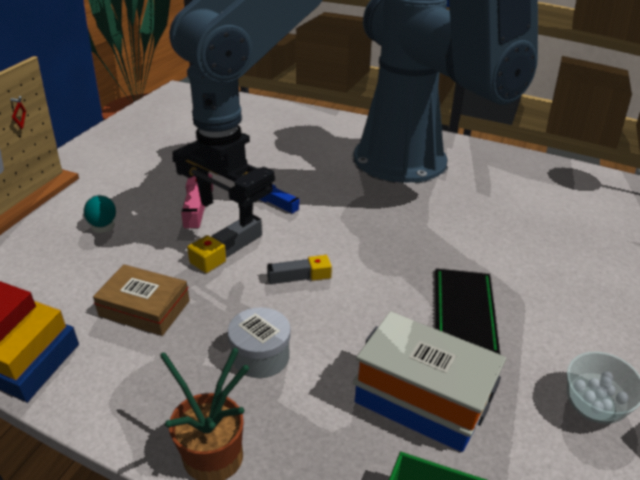

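The jaws straddle the handle at about (240,225) in the scene view, with clear space on both sides. Correcting the few mm of drift, then down.

```bash
python3 -m crank '1 .2 .1 -.5 0 0 0;1 0 0 -.6 0 0 0;1 0 0 -.6 0 0 0;1 0 0 -.6 0 0 0;1 0 0 -.3 0 0 0;1 0 0 0 0 0 0;1 0 0 0 0 0 0'
```

```text
time_s: 2.73
eef_pos: [0.4811, -0.1858, 0.0171]
tool_rot: [0.0, 0.99, -0.143, 0.0]
contact_force: [0.1, 0.2, 0.6]
grip_width: 0.088
```

```bash
python3 -m crank '1 -.13 .05 -.2 0 0 0;1 0 0 -.22 0 0 0;1 0 0 0 0 0 0;-1 0 0 0 0 0 0;-1 0 0 0 0 0 0;-1 0 0 0 0 0 0;-1 0 0 0 0 0 0;-1 0 0 0 0 0 0' 30
python3 -m crank '-1 0 0 0 0 0 0;-1 0 0 0 0 0 0;-1 0 0 0 0 0 0'
```

```text
time_s: 3.4
eef_pos: [0.4776, -0.1842, 0.0059]
tool_rot: [0.0, 0.99, -0.143, 0.0]
contact_force: [0.5, -0.4, 0.4]
grip_width: 0.0569
time_s: 3.65
eef_pos: [0.4775, -0.1842, 0.0057]
tool_rot: [0.0, 0.99, -0.143, 0.0]
contact_force: [-0.1, 0.6, 0.1]
grip_width: 0.0371
```

```bash
python3 -m crank '-1 0 0 0 0 0 0;-1 0 0 0 0 0 0;-1 0 0 0 0 0 0;-1 0 0 0 0 0 0;-1 0 0 .3 0 0 0;-1 0 0 .5 0 0 0;-1 0 0 .5 0 0 0;-1 0 0 .5 0 0 0'
```

```text
time_s: 4.32
eef_pos: [0.4771, -0.1838, 0.0513]
tool_rot: [-0.0, 0.99, -0.143, -0.0]
contact_force: [0.5, 0.2, -1.3]
grip_width: 0.0339
```

```bash
python3 -m crank '-1 0 0 .5 0 0 0;-1 0 0 .6 0 0 0;-1 0 0 .6 0 0 0;-1 0 0 .6 0 0 0;-1 .1 .1 .6 0 0 0;-1 .3 .3 .5 0 0 0;-1 .4 .48 0 0 0 -.1;-1 .4 .48 0 0 0 -.1'
python3 -m crank '-1 .4 .48 0 0 0 -.1;-1 .4 .48 0 0 0 -.1;-1 .4 .48 0 0 0 0;-1 .4 .48 0 0 0 0;-1 .4 .48 0 0 0 0;-1 .4 .48 0 0 0 0;-1 .4 .48 0 0 0 0;-1 .4 .48 0 0 0 0'
python3 -m crank '-1 .4 .48 0 0 0 0;-1 .4 .48 0 0 0 0;-1 .4 .48 0 0 0 0;-1 .3 .3 0 0 0 0;-1 0 0 0 0 0 0;-1 0 0 0 0 0 0'
python3 -c "
from h import *
cap('scene','s3.png');cap('top','t3.png')"
```

```text
time_s: 4.98
eef_pos: [0.5082, -0.1502, 0.1372]
tool_rot: [0.0, 0.988, -0.153, 0.001]
contact_force: [-0.1, 0.1, -1.9]
grip_width: 0.0338
time_s: 5.65
eef_pos: [0.5875, -0.0533, 0.1358]
tool_rot: [-0.0, 0.987, -0.161, -0.0]
contact_force: [0.5, 0.3, -1.4]
grip_width: 0.0337
time_s: 6.15
eef_pos: [0.6249, -0.0104, 0.1355]
tool_rot: [0.0, 0.987, -0.16, -0.0]
contact_force: [0.1, 0.5, -2.1]
grip_width: 0.0337
```

View pics/s3.png

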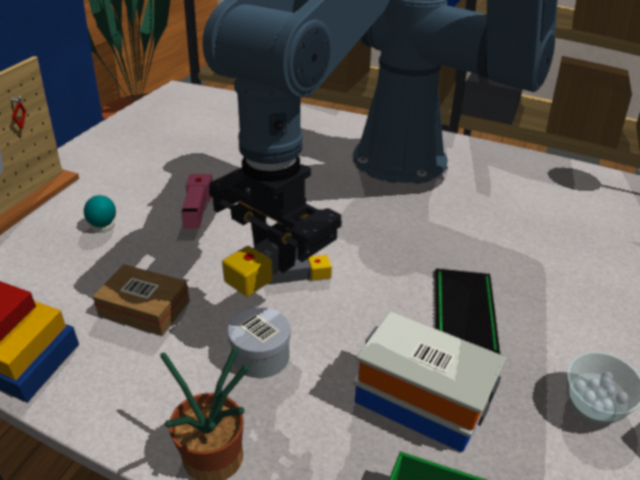

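View pics/t3.png

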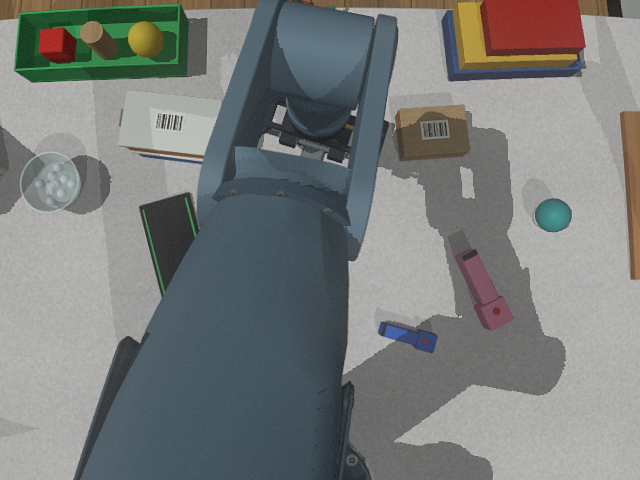

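Scene view: the scanner is held level in the jaws, with its nose at (247,268), just short of the tin at (260,340). Making the last shift.

```bash
python3 -m crank '-1 .3 .4 0 0 0 0;-1 .22 .4 0 0 0 0;-1 0 0 0 0 0 0;-1 0 0 0 0 0 0;-1 0 0 0 0 0 0'
python3 - <<'E'
from m import *
c=cap('scene','s4.png'); im=c['pixels']; H,S,V=cv2.split(cv2.cvtColor(im,cv2.COLOR_BGR2HSV))
s=r.sense(); e=s['eef_pos']; print(e)
dot=(((H<8)|(H>172))&(S>150)).astype(np.uint8)*255
g=comps(dot,(200,230,310,360));M=cv2.moments(g); d=(M['m10']/M['m00'],M['m01']/M['m00']); print(d,cv2.contourArea(g),plane(c,[d],e[2]+.0343))
q=s['tool_rot'];y=2*np.arctan2(q[2],q[1]); print(np.degrees(y)); u=np.array([np.cos(y),np.sin(y)])
print('pred dot',e[:2]+.047*u,'win',e[:2]+.052*u)
# label centre in the start scene picture
c0=pickle.load(open('scene.pkl','rb')); cv2.imwrite('pics/l0.png',cv2.resize(c0['pixels'][300:385,215:305],None,fx=6,fy=6,interpolation=cv2.INTER_CUBIC))
cv2.imwrite('pics/l1.png',cv2.resize(im[225:385,190:330],None,fx=3.5,fy=3.5,interpolation=cv2.INTER_CUBIC))
E
```

```text
time_s: 6.67
eef_pos: [0.6379, 0.0096, 0.1356]
tool_rot: [0.0, 0.987, -0.16, -0.0]
contact_force: [-1.1, -0.5, -1.4]
grip_width: 0.0339
[0.63781333 0.00938144 0.13558286]
(257.4642857142857, 265.8333333333333) 28.0 [[ 0.67939099 -0.00505246  0.16988286]]
-18.46364168364779
pred dot [ 0.68239399 -0.00550359] win [ 0.68713662 -0.00708711]
```

View pics/l1.png

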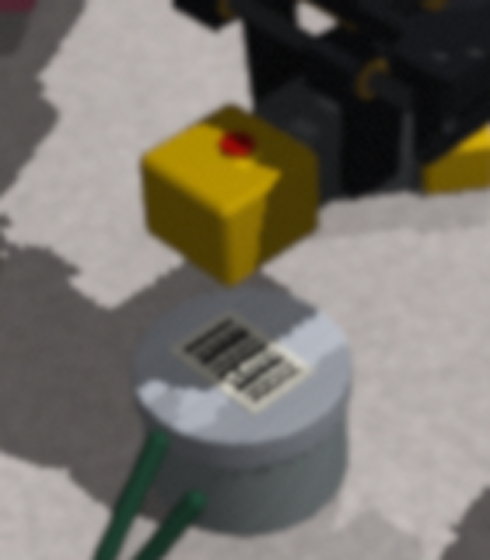

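View pics/l0.png

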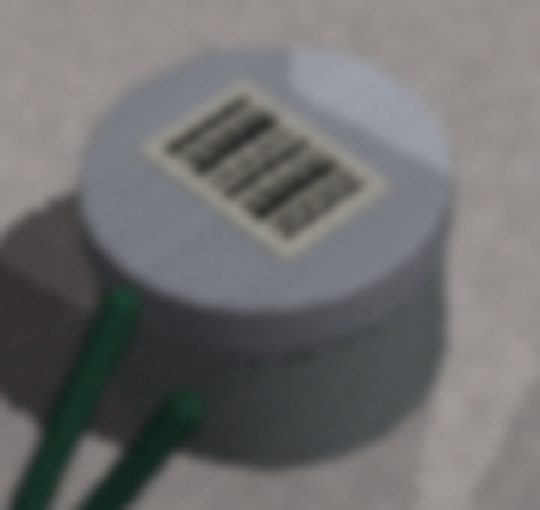

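The dot on the held nose is at (257,266), within 3 mm of where I predicted it. Checking the label centre from the scene camera, then holding.

```bash
python3 - <<'E'
from m import *
c=pickle.load(open('scene.pkl','rb'))
P=plane(c,np.array([(245,80),(390,185),(288,258),(142,150)],float)/6+[214.6,299.6],.061);print(P.mean(0))
for a,b in((0,3),(1,2)):
  e=P[a]-P[b];print(np.degrees(np.arctan2(e[1],e[0])),np.linalg.norm(e))
E
```

```text
[ 0.68535567 -0.00550975  0.061     ]
161.13415243907357 0.033754625721569655
160.73902569975152 0.0331152318457471
```

```bash
for i in 1; do :; done; python3 -m crank '-1 0 0 0 0 0 0;-1 0 0 0 0 0 0;-1 0 0 0 0 0 0;-1 0 0 0 0 0 0;-1 0 0 0 0 0 0;-1 0 0 0 0 0 0;-1 0 0 0 0 0 0;-1 0 0 0 0 0 0'
python3 -m crank '-1 0 0 0 0 0 0;-1 0 0 0 0 0 0;-1 0 0 0 0 0 0;-1 0 0 0 0 0 0;-1 0 0 0 0 0 0;-1 0 0 0 0 0 0;-1 0 0 0 0 0 0;-1 0 0 0 0 0 0'
python3 -m crank '-1 0 0 0 0 0 0;-1 0 0 0 0 0 0;-1 0 0 0 0 0 0;-1 0 0 0 0 0 0;-1 0 0 0 0 0 0;-1 0 0 0 0 0 0;-1 0 0 0 0 0 0;-1 0 0 0 0 0 0'
python3 -m crank '-1 0 0 0 0 0 0;-1 0 0 0 0 0 0;-1 0 0 0 0 0 0;-1 0 0 0 0 0 0'
```

```text
time_s: 7.38
eef_pos: [0.638, 0.0093, 0.1357]
tool_rot: [-0.0, 0.987, -0.161, 0.0]
contact_force: [-0.0, 0.3, -1.7]
grip_width: 0.0336
time_s: 8.05
eef_pos: [0.638, 0.0094, 0.1357]
tool_rot: [-0.0, 0.987, -0.161, 0.0]
contact_force: [0.9, 0.2, -2.2]
grip_width: 0.0335
time_s: 8.72
eef_pos: [0.638, 0.0094, 0.1357]
tool_rot: [-0.0, 0.987, -0.161, -0.0]
contact_force: [-0.1, 0.7, -1.7]
grip_width: 0.0338
time_s: 9.05
eef_pos: [0.638, 0.0093, 0.1357]
tool_rot: [-0.0, 0.987, -0.161, 0.0]
contact_force: [-0.6, -0.2, -2.3]
grip_width: 0.0338
```

Held for 2.4 s. Both cameras put the label within 2 mm of the window's aim. Now back and over to the pad.

```bash
python3 -m crank '-1 -.2 0 .1 0 0 0;-1 -.4 0 .2 0 0 0;-1 -.5 0 .2 0 0 0;-1 -.5 0 .2 0 0 0;-1 -.5 .1 .1 0 0 .2;-1 -.5 .3 0 0 0 .4;-1 -.5 .5 0 0 0 .4;-1 -.5 .5 0 0 0 .4'
python3 -m crank '-1 -.5 .5 0 0 0 .4;-1 -.5 .5 0 0 0 .4;-1 -.5 .5 0 0 0 .4;-1 -.5 .5 0 0 0 .4;-1 -.5 .5 0 0 0 .4;-1 -.4 .5 0 0 0 .4;-1 -.2 .5 0 0 0 .4;-1 -.1 .5 0 0 0 .4'
python3 -m crank '-1 0 .5 0 0 0 .4;-1 0 .5 0 0 0 .4;-1 0 .5 0 0 0 .4;-1 0 .5 0 0 0 .4;-1 0 .5 0 0 0 .4;-1 0 .5 0 0 0 0;-1 0 .3 0 0 0 0;-1 0 0 0 0 0 0'
```

```text
time_s: 9.72
eef_pos: [0.5472, 0.0444, 0.1561]
tool_rot: [0.0, 0.995, -0.1, 0.0]
contact_force: [0.0, 0.5, -2.4]
grip_width: 0.0337
time_s: 10.38
eef_pos: [0.4667, 0.1452, 0.1559]
tool_rot: [-0.0, 0.999, 0.041, -0.0]
contact_force: [-0.0, -0.1, -1.7]
grip_width: 0.0336
time_s: 11.05
eef_pos: [0.4678, 0.2283, 0.1558]
tool_rot: [-0.0, 0.992, 0.127, 0.0]
contact_force: [-0.1, -0.4, -1.9]
grip_width: 0.0339
```

```bash
python3 -m crank '-1 -.13 .5 0 0 0 .1;-1 -.1 .45 0 0 0 0;-1 0 0 -.5 0 0 0;-1 0 0 -.6 0 0 0;-1 0 0 -.6 0 0 0;-1 0 0 -.6 0 0 0;-1 0 0 -.6 0 0 0;-1 0 0 -.6 0 0 0'
python3 -m crank '-1 0 0 -.6 0 0 0;-1 0 0 -.5 0 0 0;-1 0 0 -.2 0 0 0;-1 0 0 0 0 0 0;-1 0 0 0 0 0 0'
python3 -c "
from h import *
cap('scene','s5.png')"
```

```text
time_s: 11.72
eef_pos: [0.4622, 0.2507, 0.0675]
tool_rot: [0.0, 0.991, 0.13, 0.0]
contact_force: [0.1, 0.9, -1.4]
grip_width: 0.0339
time_s: 12.13
eef_pos: [0.4623, 0.2507, 0.0359]
tool_rot: [0.0, 0.991, 0.131, -0.0]
contact_force: [0.2, -0.1, -1.7]
grip_width: 0.0333
```

View pics/s5.png

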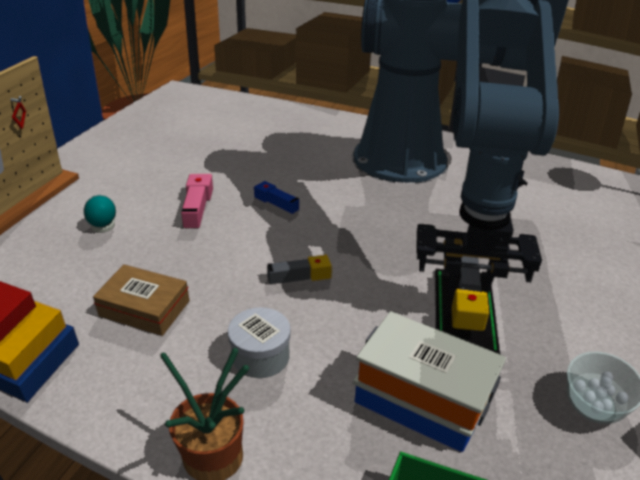

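The scanner hangs lengthwise above the pad, with its nose at (471,308), and the tin is still at (260,340). It needs about 22 mm more to touch down.

```bash
python3 -m crank '-1 0 0 -.3 0 0 0;-1 0 0 -.3 0 0 0;-1 0 0 -.15 0 0 0;-1 0 0 0 0 0 0;-1 0 0 0 0 0 0'
python3 -m crank '-1 0 0 -.06 0 0 0;-1 0 0 0 0 0 0;-1 0 0 0 0 0 0'
```

```text
time_s: 12.6
eef_pos: [0.4619, 0.2505, 0.0165]
tool_rot: [0.0, 0.991, 0.131, -0.0]
contact_force: [0.3, 0.1, -1.1]
grip_width: 0.0338
time_s: 12.85
eef_pos: [0.4623, 0.2506, 0.0156]
tool_rot: [-0.0, 0.991, 0.131, 0.0]
contact_force: [0.3, -0.4, -1.6]
grip_width: 0.0337
```

```bash
python3 -m crank '-1 0 0 -.04 0 0 0;-1 0 0 -.03 0 0 0;-1 0 0 0 0 0 0;-1 0 0 0 0 0 0'
python3 -m crank '-1 0 0 -.03 0 0 0;-1 0 0 0 0 0 0;-1 0 0 0 0 0 0'
```

```text
time_s: 13.18
eef_pos: [0.4623, 0.2506, 0.0138]
tool_rot: [-0.0, 0.991, 0.131, 0.0]
contact_force: [-0.2, 1.0, -2.5]
grip_width: 0.0334
time_s: 13.43
eef_pos: [0.4623, 0.2506, 0.0137]
tool_rot: [0.0, 0.991, 0.131, -0.0]
contact_force: [-3.5, -1.1, 7.0]
grip_width: 0.0334
```

Touchdown: upward force +7 N. Opening.

```bash
python3 -m crank '.3 0 0 0 0 0 0;.5 0 0 0 0 0 0;1 0 0 0 0 0 0;1 0 0 0 0 0 0;1 0 0 0 0 0 0;1 0 0 0 0 0 0;1 0 0 0 0 0 0;1 0 0 0 0 0 0'
python3 -m crank '1 0 0 .3 0 0 0;1 0 0 .5 0 0 0;1 0 0 .6 0 0 0;1 0 0 .8 0 0 0;1 0 0 .8 0 0 0;1 0 0 .8 0 0 0;1 0 0 .8 0 0 0;1 0 0 .8 0 0 0'
python3 -m crank '1 -.5 -.8 .8 0 0 0;1 -.5 -.8 .8 0 0 0;1 -.5 -.8 0 0 0 0;1 -.5 -.8 0 0 0 0;1 0 -.8 0 0 0 0;1 0 -.8 0 0 0 0;1 0 -.8 0 0 0 0;1 0 -.8 0 0 0 0'
python3 -m crank '1 0 -.8 0 0 0 0;1 0 -.8 0 0 0 0;1 0 -.8 0 0 0 0;1 0 -.8 0 0 0 0;1 0 -.8 0 0 0 0;1 0 -.8 0 0 0 0;1 0 0 0 0 0 0;1 0 0 0 0 0 0'
python3 -c "
from h import *
cap('scene','s6.png');cap('top','t6.png')"
```

```text
time_s: 14.1
eef_pos: [0.4622, 0.2506, 0.0129]
tool_rot: [0.0, 0.991, 0.131, -0.0]
contact_force: [0.8, -0.2, -0.2]
grip_width: 0.0851
time_s: 14.77
eef_pos: [0.4624, 0.2507, 0.1504]
tool_rot: [-0.0, 0.991, 0.131, 0.001]
contact_force: [0.6, -0.4, -0.2]
grip_width: 0.0879
time_s: 15.43
eef_pos: [0.4123, 0.0897, 0.1894]
tool_rot: [0.0, 0.991, 0.131, 0.001]
contact_force: [0.2, -0.2, -0.3]
grip_width: 0.0881
time_s: 16.1
eef_pos: [0.4124, -0.0299, 0.1889]
tool_rot: [0.0, 0.992, 0.13, 0.001]
contact_force: [0.1, 0.3, -0.5]
grip_width: 0.0881
```

View pics/s6.png

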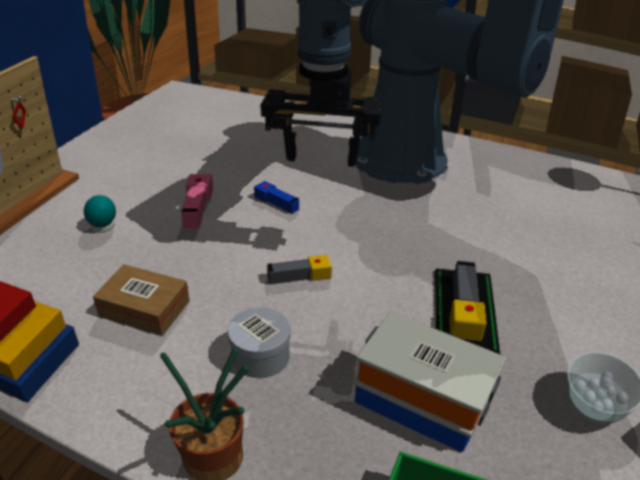

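View pics/t6.png

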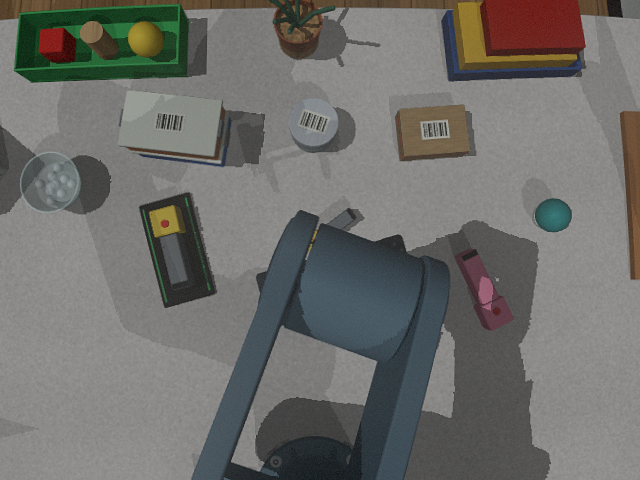

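Top view: the scanner lies along the pad, with its nose dot at (165,223) and tail near (178,285). The tin label is unmoved at (314,121). One numeric check, then I hand it in.

```bash
python3 - <<'E'
from m import *
c=cap('top'); im=c['pixels']; H,S,V=cv2.split(cv2.cvtColor(im,cv2.COLOR_BGR2HSV))
g=comps(((H>18)&(H<35)&(S>120)&(V>90)).astype(np.uint8)*255,(135,190,220,310)); print('nose',rect(c,g,.048))
g=comps((((H<8)|(H>172))&(S>150)).astype(np.uint8)*255,(135,190,220,310));M=cv2.moments(g)
d=plane(c,[(M['m10']/M['m00'],M['m01']/M['m00'])],.048)[0,:2]; a=np.radians(15.1); print('centre est',d-.047*np.array([np.cos(a),np.sin(a)]))
c0=pickle.load(open('top.pkl','rb'))['pixels']
t=lambda i:cv2.cvtColor(i,cv2.COLOR_BGR2GRAY).astype(np.float32)
print('label shift px',cv2.phaseCorrelate(t(c0)[106:138,298:332],t(im)[106:138,298:332]))
r.sign_off()
E
```

```text
nose (array([511.9, 264.1]), array([49.3, 48.8]), 'long axis deg', 13.3)
centre est [0.46191829 0.25129763]
label shift px ((0.1280402100414122, 0.0017246132270898329), 0.7677921528617541)
the job is handed in; nothing more can be done
```

The scanner was held over the tin's label and then laid on the charging pad. I handed the job in at about 16 s of the 53 s allowed. The hand-in reports no verdict.

- **Scan:** I gripped the larger yellow-nosed scanner at its centre. I held its window about 69 mm above the tin's label, within about 2 mm of the middle and about 2° off the bars, for about 2.4 s. The two cameras put the label's middle about 2 mm apart.
- **Pad:** I lowered the scanner until it touched with about 7 N, let go, and drew the arm clear.
- **Last checks:** The scanner's estimated centre is (0.462, 0.251), about 1 mm from the pad's centre, with its heading within about 2° of the pad's. I judged it flat from the pictures and did not measure its tilt. The tin's label moved about 0.1 px, so the tin stayed put.
- **Disagreements:** The red dot on the held nose was about 3 mm from where I predicted it in the scene view, well inside tolerance. No check failed.

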